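# Hold a microscope tube pressed into the V-saddles of an optical bench

## Robot

A 6-joint arm with a two-finger parallel gripper is mounted at the origin on the work surface. World frame = base frame: x ahead of the robot, y to its left, z up, the work surface at z = 0. Lengths are in m, angles in degrees, forces in N, time in s.
With the tool pointing down it reaches from about 0.4 to 0.825 m from the base axis. Payload 7 kg.
Tool frame: the origin (TCP) lies at the very end of the fingers, on their centre line; the grasp point (between the pads) lies 19 mm behind it; z points along the fingers, y is the line along which they close (so a half turn about z gives the same grasp; the last joint's range is limited). The gripper opens to 88 mm and grips with 3 to 60 N. Pads are 19 mm wide; open, the fingers measure 130 mm over their backs; the gripper's body (78 mm by 193 mm) begins 47 mm behind the grasp point.
Start: joints at [81.652, 20.546, 0.682, 0, -70.136, -16.507], TCP at [0.284, 0.612, 0.227] pointing down, gripper open.
Joint ranges: [-176.03, 176.03], [-82.01, 121.73], [-58.28, 71.71], [-173.87, 95.51], [-174.79, -0.11], [-173.66, 173.66]. Speed limits (degrees/s): [136.94, 136.94, 172.46, 180, 180, 180].

## Interface

Orientations are given as [roll, pitch, yaw] about the fixed x, y, z axes, in that order (R = Rz(yaw) Ry(pitch) Rx(roll)).
In Python, from plant import ctrl gives the robot as it stands.
- The arm moves only by the tool carry_out, never from a script. Its argument "deltas" is a list that holds one entry, the list of rows, each a list of 5 numbers: the shift along the tool's x, y, z scaled (see below), then the turn about the tool's z scaled (see below), then the opening, from -1 (shut) to 1 (fully open). A call has 1 to 5 rows; each row is the pose to reach, as a shift and turn from the pose commanded when the call began, along the tool's axes at that moment, turning the shorter way round; what a row does not reach only later rows make up. The controller multiplies each number of a shift by 20 cm and each number of a turn by 2 pi rad. A row lasts 1/10 s, in which the tool goes at most 50 mm and 8.59 degrees, less where a joint would pass 70% of its speed; a pose out of reach is approached as far as the arm can. A call with a number of a shift or a turn outside -1 to 1 is refused whole. A call with a gripper value outside its range is refused whole. The fingers move at their own pace and stop on an object; the grip force is fixed at half the most. Time passes only in rows, so rows that repeat a pose let the fingers close. It gives the time, the measured TCP pose, the force, the opening and the grip force at its end, in the units of the state.
- ctrl.get_obs(): the state, without advancing time (a new reading comes with each control period).
- ctrl.snapshot(name): name is "scene" or "side" or "wrist"; returns a dict with "color" (420x560x3 uint8, red, green, blue), "camera_matrix" (3x3 intrinsics, pixels), "k1" (the pictures are not rectified: a ray, as slopes to the right and down, at radius r is drawn at 1 + k1 r^2 times it, then the intrinsics apply), "R" (3x3) and "t" (3): a world point X has camera coordinates R X + t. Camera axes: x right, y down, z forward; pixel columns grow to the right and rows downward; lengths in m; the calibration is good to about 2 mm. A picture is of the moment at which its call begins. There is no depth.
- ctrl.close_job(): hands the job in; it is judged then, once.
Trained networks look in a picture, given as the dict that the camera call returned (one of the last four; its "shot" number tells which), for a name from the list of things; names that differ only in an ending like _2 or _b are one class to them, and where a whole thing is asked for, a point or a joint stands for the part that bears it (a point fixed in the world has none). Each returns a list of dicts, best first, with "p" (0 to 1); they miss things now and then, are a little off and sometimes report something else, mostly with a low value. They report only what shows in the picture. A call takes as long as a camera call. They do not tell look-alikes from the thing itself.
- ctrl.search_frame(picture, name): "centre" ([column, row] in pixels, amid what is visible of it).
- ctrl.silhouettes(picture, name): "mask" (420x560 bool, what is visible of it) and "centre" ([column, row] in pixels, amid what is visible of it).
- ctrl.spot_point(picture, name): "centre" ([column, row] in pixels: a listed point, or the origin of a listed thing).
The state is a dict: "clock": time; "joint_pos": joint angles; "qvel": joint speeds; "tau": joint torques, N m; "tool_pos": TCP position; "orientation": TCP orientation; "force": force on the tool from outside, world axes, zero at the start; "moment": the same for the moment, N m; "opening": finger opening in m; "gripper_force": force on a finger pad.
Only numpy, scipy, OpenCV 4.12 (cv2) and the standard library are available. Lean on these libraries where they do the work, as an engineer would, in place of code of your own. Each camera call takes 0.05 s, during which the arm holds its last target. There are 200 camera calls.

## Task

Pick the long steel microscope tube off its wooden rest and lay it in the two steel V-saddles of the optical bench, with its wide lens cell towards the lamp and just outside the lamp-side saddle, close to it. Keep it gripped between the fingers and press it down gently but firmly, with some 10 to 20 N, so that it bears on both sloping sides of the grooves; the program finishes while still gripping and pressing it there. Leave the other things on the table where they stand.

Things in the scene. Friction and masses are not known exactly. Their poses are not given: they have to be found in the camera images.
- tube_center (a point): Centre of the loose tube, on its axis, half-way along its 160 mm. Straight steel microscope tube, 30 mm diameter, about 0.16 kg, with a wider black ribbed lens cell (36 mm diameter) at one end only. x axis: along the tube to the lens cell, which reaches from 62 to 80 mm ahead of this point; the rest is plain. At the start it lies level in the wooden rest, axis 45 mm above the table.
- tube_lens_end (a point): Centre of the tube's outer lens face: 80 mm ahead of tube_center along the tube's axis.
- rest: Fixed wooden rest in which the tube lies at the start: a board 130 x 60 x 8 mm with two V-notched uprights, 12 mm thick, 48 mm wide, 38 mm high, centred 42 mm either side of its middle; 72 mm between them for the fingers. Origin: centre of its underside; x along the tube lying in it, towards the lens cell.
- bench: Fixed optical bench: aluminium rail 480 mm long, 48 mm wide, top 40 mm above the table. Origin: centre of its underside; x along the rail to the lamp, y to the robot's side, z up. Lamp house (85 mm wide, 139 mm high) at the +x end, its snout beginning at x = 124 mm; spare lens in a ring (126 mm high) at x = -135 mm, ground-glass screen (151 mm high) at x = -195 mm.
- v_seat (a point): Where the tube's axis comes to lie: half-way between the two V-saddles, 96 mm above the table; axes as the bench. With tube_center exactly here the lens cell is 4 mm outside the lamp-side saddle's outer face; 4 mm farther from the lamp it touches that face. Free gap between the saddles for the fingers: 76 mm, down to the rail.
- v_near: The sloping faces on the bench's +y (robot) side of the grooves of both steel V-saddles; origin and axes are the bench's. Each saddle is rigid, 20 mm thick along x and 60 mm wide, centred at x = +48 or -48 mm, with a 90 degree groove along the rail, open upward, 44 mm wide at its lips, which are 97 mm above the table.
- v_far: The sloping faces on the bench's -y side of the grooves of both steel V-saddles; origin and axes are the bench's.
- eyepiece: Bystander: a black eyepiece, 32 mm wide and 46 mm high, standing. Origin: centre of its underside.
- objective: Bystander: a small steel microscope objective, 24 mm wide and 43 mm high, standing. Origin: centre of its underside.
- cleaner: Bystander: a small clear bottle of lens cleaner, 38 mm wide and 85 mm high. Origin: centre of its underside.
- short_tube: Bystander: a short plain steel tube without a lens cell, 30 mm wide and 60 mm high, standing on end. Origin: centre of its underside.
- slide_box: Bystander: a flat wooden slide box, 80 x 100 x 30 mm. Origin: centre of its underside.
- dish: Bystander: a shallow glass dish, 76 mm wide and 16 mm high, on the table behind the rail. Origin: centre of its underside.
Things that resemble listed ones, but are neither listed nor needed, are in the scene too. Of the things that look like the part that bears tube_center, the smaller one is meant. What is shaped like the rest but green is not meant.

How it is judged:
By the outcome, as a careful person would: the job done as asked, in the order asked, and still so for the second after the job is handed in, while the arm keeps its last pose, push and grip.
It also fails if it takes over 40 s, if anything falls off the work surface, if the arm or the gripper's body presses on something with over 40 N, if the wrist force passes 120 N, or if a joint passes its speed limit or range.

## Working session

There is one attempt and no reset: what is moved stays moved. The work goes in short steps, Python scripts to look and compute and a tool call to move; the robot and the scene stay as the last step left them, time stands still between calls to the robot, and variables do not carry over. Pictures are saved under pics/ and viewed, at most 10 in all, crops included, and the job is handed in when it is done.

Besides the shell and the picture viewer there is one more tool, called after "Request:" by a JSON object that holds its "fn" and its "kwargs". carry_out: Moves the arm, as the interface text tells. Its arguments: {"type":"object","properties":{"deltas":{"type":"array"}},"required":["deltas"]}

```bash
mkdir -p pics; ls; cat > h.py <<'E'
import numpy as np,cv2
from plant import ctrl
def ray(s,px):
    K=np.array(s["camera_matrix"]);k=s["k1"];R=np.array(s["R"]);t=np.array(s["t"])
    d=np.array([(px[0]-K[0,2])/K[0,0],(px[1]-K[1,2])/K[1,1]]);u=d.copy()
    for _ in range(20): u=d/(1+k*(u@u))
    v=R.T@np.array([u[0],u[1],1]);return -R.T@t,v/np.linalg.norm(v)
def atz(s,px,z):
    o,v=ray(s,px);return o+v*(z-o[2])/v[2]
def proj(s,X):
    K=np.array(s["camera_matrix"]);c=np.array(s["R"])@np.array(X)+np.array(s["t"])
    u=c[:2]/c[2];u=u*(1+s["k1"]*(u@u));return np.array([K[0,0]*u[0]+K[0,2],K[1,1]*u[1]+K[1,2]])
def tri(L):
    A=np.zeros((3,3));b=np.zeros(3)
    for s,p in L:
        o,v=ray(s,p);P=np.eye(3)-np.outer(v,v);A+=P;b+=P@o
    return np.linalg.solve(A,b)
E
python3 - <<'E'
from h import *
np.set_printoptions(precision=4,suppress=True)
print(ctrl.get_obs())
Z=dict(tube_center=.045,tube_lens_end=.045,rest=0,bench=0,v_seat=.096)
for c in ["scene","side"]:
    s=ctrl.snapshot(c);cv2.imwrite(f"pics/{c}.png",s["color"][...,::-1])
    print(c,s["k1"],s["camera_matrix"][0][0],-np.array(s["R"]).T@s["t"])
    for n in Z:
        for r in ctrl.spot_point(s,n): print(c,n,np.round(r["centre"],1),round(r["p"],2),atz(s,r["centre"],Z[n]))
E
```

```text
pics
{'clock': 0.0, 'joint_pos': array([ 81.6509,  20.5933,   0.6335,  -0.0196, -70.1363, -16.5073]), 'qvel': array([-0.0049, -0.051 , -0.0288, -0.0116,  0.117 , -0.0344]), 'tau': array([ -0.0004, -58.2718,  29.3046,   6.9974,   0.0069,  -0.0001]), 'tool_pos': array([0.2836, 0.612 , 0.2256]), 'orientation': array([179.9027,  -0.0096, -24.8631]), 'force': array([ 0.7988, -0.8572, -0.6455]), 'moment': array([0.0379, 0.0265, 0.0519]), 'gripper_force': 0.0, 'opening': 0.08783938653479109}
scene 0.001601363297990607 538.5635293875952 [1.6285 0.0906 0.8634]
scene tube_center [310.  211.3] 0.82 [0.4754 0.0614 0.045 ]
scene tube_center [239.1 201.6] 0.77 [ 0.4421 -0.1311  0.045 ]
scene tube_center [167.4 211. ] 0.75 [ 0.4975 -0.3143  0.045 ]
scene tube_lens_end [237.9 185.4] 0.93 [ 0.3617 -0.1463  0.045 ]
scene tube_lens_end [316.2 184.9] 0.58 [0.3459 0.074  0.045 ]
scene rest [199.2 184.5] 0.83 [ 0.2941 -0.276   0.    ]
scene bench [302.5 270.6] 0.59 [0.6582 0.0511 0.    ]
scene v_seat [303.1 236.3] 0.82 [0.6478 0.0511 0.096 ]
scene v_seat [168.5 210. ] 0.28 [ 0.5635 -0.2874  0.096 ]
side -0.0405923265838426 420.60538518656296 [0.3607 0.7598 0.6041]
side tube_center [336.2 202.9] 0.73 [ 0.4559 -0.1237  0.045 ]
side tube_center [335.2 255.8] 0.69 [0.4264 0.0795 0.045 ]
side tube_lens_end [368.3 201.2] 0.86 [ 0.3795 -0.1532  0.045 ]
side tube_lens_end [384.3 273.3] 0.68 [0.3244 0.1072 0.045 ]
side rest [339.  217.6] 0.85 [ 0.446  -0.1277  0.    ]
side rest [398.1 195.5] 0.75 [ 0.3037 -0.2789  0.    ]
side rest [237.  243.6] 0.53 [0.6583 0.0415 0.    ]
side rest [190.8 238.1] 0.37 [0.7705 0.051  0.    ]
side rest [231.4 210.7] 0.18 [ 0.72   -0.0843  0.    ]
side bench [241.1 247.7] 0.65 [0.644  0.0533 0.    ]
side v_seat [235.5 211.6] 0.7 [0.6531 0.0508 0.096 ]
side v_seat [340.9 164.4] 0.29 [ 0.4644 -0.2341  0.096 ]
```

View pics/scene.png

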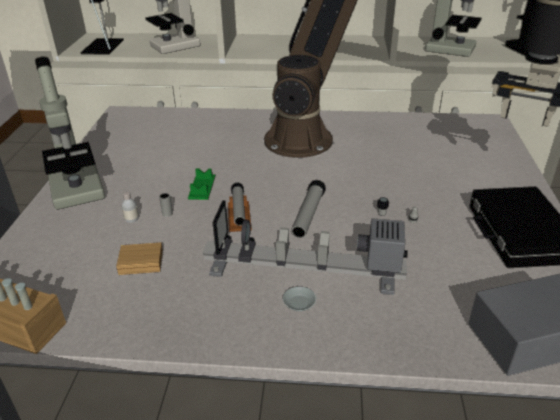

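View pics/side.png

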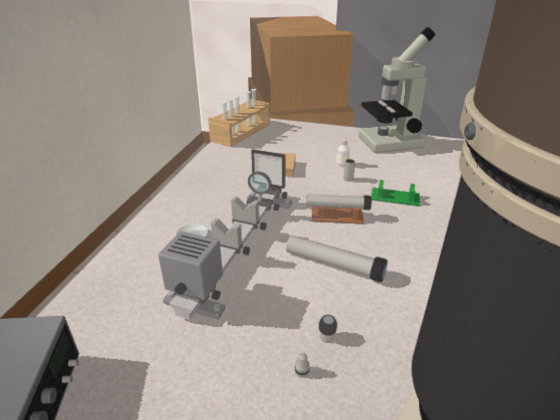

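The tube candidates are scene (239,202) / side (336,203), in the brown rest, and scene (310,210) / side (335,256), lying on the table and larger. The smaller one in the wooden rest fits the description. The green rest at scene (202,184) is not meant. The lamp is at the world +y end of the bench, scene (388,243). I'll confirm in a crop and triangulate.

```bash
python3 - <<'E'
from h import *
np.set_printoptions(precision=4,suppress=True)
a=ctrl.snapshot("scene");b=ctrl.snapshot("side")
def sel(s,n,X):
    L=ctrl.spot_point(s,n);p=proj(s,X)
    L=[r for r in L if np.linalg.norm(np.array(r["centre"])-p)<25]
    return min(L,key=lambda r:np.linalg.norm(r["centre"]-p))["centre"] if L else None
for n,X in dict(tube_center=[.45,-.127,.045],tube_lens_end=[.37,-.15,.045],v_seat=[.65,.051,.096],bench=[.65,.051,0],rest=[.446,-.128,0]).items():
    pa,pb=sel(a,n,X),sel(b,n,X);
    if pa is not None and pb is not None: print(n,tri([(a,pa),(b,pb)]))
    else: print(n,pa,pb)
c=np.hstack([cv2.resize(a["color"][160:280,190:340],None,fx=2.6,fy=2.6,interpolation=2),cv2.resize(b["color"][150:270,260:410],None,fx=2.6,fy=2.6,interpolation=2)])
cv2.imwrite("pics/crop.png",c[...,::-1])
w=ctrl.snapshot("wrist");print("wrist",-np.array(w["R"]).T@w["t"],np.array(w["R"])[2],w["camera_matrix"][0][0])
E
```

```text
tube_center [ 0.4559 -0.1269  0.0535]
tube_lens_end [ 0.3768 -0.1401  0.0528]
v_seat [0.6567 0.0477 0.0968]
bench [ 0.6503  0.0538 -0.0007]
rest [ 0.4458 -0.1327  0.0009]
wrist [0.3608 0.5765 0.3857] [-0.282   0.1301 -0.9506] 373.90441926564165
```

View pics/crop.png

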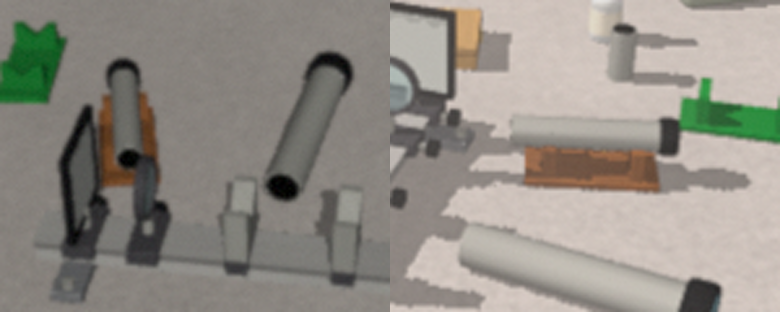

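The crop confirms it: the brown rest carries the smaller tube with its black lens cell towards the robot. The other tube is bigger and lies on the table, and the green rest is empty. Now moving above the tube.

Request:
{"fn": "carry_out", "kwargs": {"deltas": [[[0.15,0.2,0,0,1],[0.3,0.4,0,0,1],[0.45,0.6,0,0,1],[0.6,0.8,0,0,1],[0.75,0.98,0,0,1]]]}}

```text
clock: 1.75
tool_pos: [0.3374, 0.3694, 0.2268]
orientation: [-180.0, 0.0, -24.8]
force: [1.3, 0.6, 0.9]
opening: 0.088
gripper_force: 0.0
```

Request:
{"fn": "carry_out", "kwargs": {"deltas": [[[0.15,0.2,0,0,1],[0.3,0.4,0,0,1],[0.45,0.6,0,0,1],[0.6,0.8,0,0,1],[0.75,0.98,0,0,1]]]}}

```text
clock: 2.25
tool_pos: [0.3909, 0.1286, 0.2271]
orientation: [-179.9, -0.0, -24.8]
force: [2.0, -0.2, 0.9]
opening: 0.0879
gripper_force: 0.0
```

Request:
{"fn": "carry_out", "kwargs": {"deltas": [[[0.15,0.2,0,-0.02,1],[0.3,0.4,0,-0.04,1],[0.45,0.6,0,-0.06,1],[0.6,0.8,0,-0.08,1],[0.75,0.98,0,-0.097,1]]]}}

```text
clock: 2.75
tool_pos: [0.4362, -0.0723, 0.2272]
orientation: [-180.0, -0.1, 8.8]
force: [1.3, 1.3, -0.1]
opening: 0.0876
gripper_force: 0.0
```

```bash
python3 - <<'E'
from h import *
np.set_printoptions(precision=4,suppress=True)
w=ctrl.snapshot("wrist");cv2.imwrite("pics/w1.png",w["color"][...,::-1])
o=ctrl.get_obs();print(o["tool_pos"],o["orientation"],o["joint_pos"],-np.array(w["R"]).T@w["t"])
for n,z in dict(tube_center=.045,tube_lens_end=.045,rest=0,v_seat=.096).items():
    for r in ctrl.spot_point(w,n): print(n,np.round(r["centre"],1),round(r["p"],2),atz(w,r["centre"],z))
for m in ctrl.silhouettes(w,"tube_center"):
    M=m["mask"];ys,xs=np.nonzero(M)
    P=np.array([atz(w,(x,y),.045)[:2] for x,y in zip(xs[::7],ys[::7])]);c=P.mean(0);u,sv,v=np.linalg.svd(P-c,full_matrices=False)
    q=(P-c)@v[0];print("mask",m["p"],M.sum(),c,np.degrees(np.arctan2(v[0][1],v[0][0])),c+v[0]*q.min(),c+v[0]*q.max())
E
```

```text
[ 0.4369 -0.0762  0.2268] [179.9238   0.0022   9.499 ] [ 15.8022  -1.9824 -26.9112   0.0833 -65.0817  83.6616] [ 0.5199 -0.0598  0.3864]
tube_center [150.4 162.9] 0.72 [0.4336 0.0454 0.045 ]
tube_center [349.  175.6] 0.63 [ 0.4497 -0.1388  0.045 ]
tube_lens_end [344.6 251.7] 0.76 [ 0.3727 -0.1509  0.045 ]
rest [337.5 165.5] 0.85 [ 0.4493 -0.135   0.    ]
mask 0.78 6017 [ 0.4522 -0.1371] -169.66420998520854 [ 0.5313 -0.1227] [ 0.3638 -0.1533]
mask 0.7 10018 [0.4362 0.0451] 167.80147972162177 [0.5345 0.0239] [0.3201 0.0702]
```

View pics/w1.png

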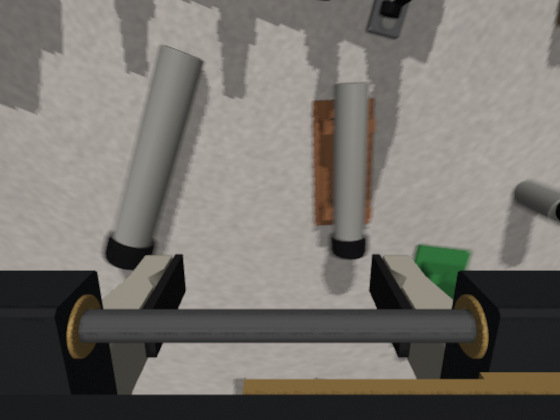

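Request:
{"fn": "carry_out", "kwargs": {"deltas": [[[0.01,0.15,0.1,0,1],[0.02,0.31,0.3,-0.002,1],[0.02,0.31,0.32,-0.002,1],[0.02,0.31,0.32,-0.002,1]]]}}

```text
clock: 3.45
tool_pos: [0.4485, -0.1308, 0.1616]
orientation: [-180.0, 0.2, 9.2]
force: [-0.3, -0.8, -0.2]
opening: 0.0873
gripper_force: 0.0
```

```bash
cat > m.py <<'E'
from h import *
np.set_printoptions(precision=4,suppress=True)
w=ctrl.snapshot("wrist");cv2.imwrite("pics/w2.png",w["color"][...,::-1])
o=ctrl.get_obs();print(o["tool_pos"],o["orientation"],-np.array(w["R"]).T@w["t"])
for n,z in dict(tube_center=.045,tube_lens_end=.045,rest=0).items():
    for r in ctrl.spot_point(w,n): print(n,np.round(r["centre"],1),round(r["p"],2),atz(w,r["centre"],z))
for m in ctrl.silhouettes(w,"tube_center"):
    M=m["mask"];ys,xs=np.nonzero(M)
    P=np.array([atz(w,(x,y),.045)[:2] for x,y in zip(xs[::7],ys[::7])]);c=P.mean(0);u,sv,v=np.linalg.svd(P-c,full_matrices=False)
    q=(P-c)@v[0];print("mask",m["p"],M.sum(),c,np.degrees(np.arctan2(v[0][1],v[0][0])),c+v[0]*q.min(),c+v[0]*q.max(),ys.min(),ys.max())
    print([(y,xs[ys==y].min(),xs[ys==y].max()) for y in range(ys.min(),ys.max(),12)])
E
python3 m.py
```

```text
[ 0.4494 -0.1305  0.1628] [179.9838   0.0296   9.2399] [ 0.5328 -0.1176  0.3205]
tube_center [287.6 198.6] 0.74 [ 0.4501 -0.1392  0.045 ]
tube_lens_end [283.9 291. ] 0.64 [ 0.3696 -0.1498  0.045 ]
rest [386.5 334.3] 0.94 [ 0.3101 -0.2665  0.    ]
mask 0.81 13305 [0.4535 0.0375] 167.24786801441942 [0.5351 0.019 ] [0.348  0.0613] 37 270
[(37, np.int64(48), np.int64(54)), (49, np.int64(46), np.int64(90)), (61, np.int64(44), np.int64(105)), (73, np.int64(41), np.int64(103)), (85, np.int64(40), np.int64(100)), (97, np.int64(37), np.int64(97)), (109, np.int64(35), np.int64(95)), (121, np.int64(33), np.int64(93)), (133, np.int64(30), np.int64(90)), (145, np.int64(28), np.int64(87)), (157, np.int64(26), np.int64(84)), (169, np.int64(25), np.int64(82)), (181, np.int64(22), np.int64(79)), (193, np.int64(19), np.int64(76)), (205, np.int64(17), np.int64(73)), (217, np.int64(15), np.int64(71)), (229, np.int64(13), np.int64(68)), (241, np.int64(11), np.int64(65)), (253, np.int64(9), np.int64(62)), (265, np.int64(0), np.int64(62))]
mask 0.67 8326 [ 0.4525 -0.1366] -169.27516083537543 [ 0.5306 -0.1218] [ 0.3624 -0.1536] 87 299
[(87, np.int64(269), np.int64(301)), (99, np.int64(262), np.int64(303)), (111, np.int64(262), np.int64(302)), (123, np.int64(263), np.int64(303)), (135, np.int64(263), np.int64(302)), (147, np.int64(264), np.int64(303)), (159, np.int64(265), np.int64(303)), (171, np.int64(265), np.int64(303)), (183, np.int64(265), np.int64(303)), (195, np.int64(266), np.int64(303)), (207, np.int64(266), np.int64(303)), (219, np.int64(268), np.int64(303)), (231, np.int64(267), np.int64(303)), (243, np.int64(268), np.int64(304)), (255, np.int64(268), np.int64(304)), (267, np.int64(267), np.int64(307)), (279, np.int64(264), np.int64(309)), (291, np.int64(267), np.int64(307))]
```

View pics/w2.png

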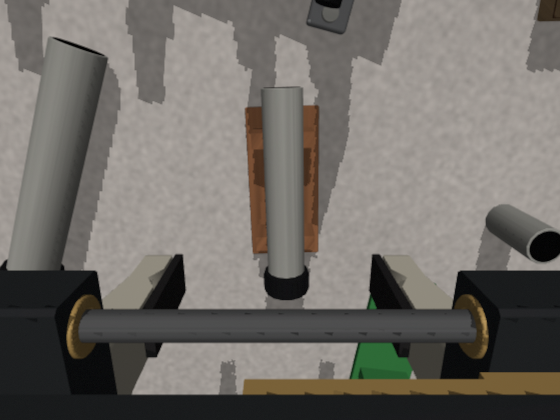

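The tube lies at (285,190), between the uprights, with its lens cell at (287,282) and the fingers on either side. Descending.

Request:
{"fn": "carry_out", "kwargs": {"deltas": [[[0.008,0.034,0.2,-0.004,1],[0.008,0.034,0.4,-0.004,1],[0.008,0.034,0.55,-0.004,1],[0.008,0.034,0.65,-0.004,1],[0.008,0.034,0.68,-0.004,1]]]}}

```text
clock: 4.2
tool_pos: [0.4512, -0.1374, 0.0255]
orientation: [-180.0, 0.1, 10.7]
force: [-0.5, 0.6, 0.9]
opening: 0.0875
gripper_force: 0.0
```

Request:
{"fn": "carry_out", "kwargs": {"deltas": [[[0,0,0,0,1],[0,0,0,0,0.5],[0,0,0,0,0],[0,0,0,0,-0.2]]]}}

```text
clock: 4.6
tool_pos: [0.4527, -0.1377, 0.0277]
orientation: [180.0, -0.1, 10.7]
force: [0.7, -0.1, 0.0]
opening: 0.0691
gripper_force: 0.0
```

Request:
{"fn": "carry_out", "kwargs": {"deltas": [[[0,0,0,0,-0.2],[0,0,0,0,-0.25],[0,0,0,0,-0.3],[0,0,0,0,-0.3],[0,0,0,0,-0.3]]]}}

```text
clock: 5.1
tool_pos: [0.4518, -0.1374, 0.0266]
orientation: [-180.0, 0.0, 10.6]
force: [-2.1, 14.0, 5.2]
opening: 0.0325
gripper_force: 6.7
```

Request:
{"fn": "carry_out", "kwargs": {"deltas": [[[0,0,0,0,-0.4],[0,0,0,0,-0.6],[0,0,0,0,-1],[0,0,0,0,-1],[0,0,0,0,-1]]]}}

```text
clock: 5.6
tool_pos: [0.4516, -0.1361, 0.0266]
orientation: [-179.9, -0.0, 10.6]
force: [-4.0, 16.4, 5.9]
opening: 0.0293
gripper_force: 30.0
```

Request:
{"fn": "carry_out", "kwargs": {"deltas": [[[0,0,-0.05,0,-1],[0,0,-0.2,0,-1],[0,0,-0.45,0,-1],[0,0,-0.7,0,-1],[0,0,-0.95,0,-1]]]}}

```text
clock: 6.1
tool_pos: [0.4511, -0.138, 0.2188]
orientation: [-180.0, 0.0, 10.6]
force: [2.5, -0.4, -2.1]
opening: 0.0288
gripper_force: 30.0
```

```bash
python3 - <<'E'
from h import *
np.set_printoptions(precision=4,suppress=True)
o=ctrl.get_obs();print(o["tool_pos"],o["orientation"],o["force"],o["opening"],o["gripper_force"])
a=ctrl.snapshot("scene");b=ctrl.snapshot("side");w=ctrl.snapshot("wrist")
for c,s in (("scene",a),("side",b),("wrist",w)):
    for n,z in (("v_seat",.096),("bench",0),("v_near",0),("v_far",0)):
        for r in ctrl.spot_point(s,n): print(c,n,np.round(r["centre"],1),round(r["p"],2),atz(s,r["centre"],z))
A=np.hstack([cv2.resize(a["color"][200:300,190:420],None,fx=3.4,fy=3.4,interpolation=2)])
B=cv2.resize(b["color"][140:300,150:300],(245,261),interpolation=2)
B=cv2.resize(b["color"][150:290,160:320],None,fx=1.8,fy=1.8,interpolation=2)
C=np.zeros((A.shape[0]+B.shape[0],A.shape[1],3),np.uint8);C[:A.shape[0]]=A;C[A.shape[0]:,:B.shape[1]]=B
W=cv2.resize(w["color"],(336,252));C[A.shape[0]:,300:636]=W
cv2.imwrite("pics/lift.png",C[...,::-1])
E
```

```text
[ 0.4511 -0.138   0.2188] [-179.9996    0.0263   10.6442] [ 2.5424 -0.3758 -2.1304] 0.028825219150493894 29.99751716852188
scene v_seat [300.6 239.9] 0.92 [0.6615 0.0461 0.096 ]
scene bench [302.4 273.3] 0.58 [0.6678 0.0513 0.    ]
scene v_near [167.1 211.7] 0.42 [ 0.4386 -0.3366  0.    ]
side v_seat [231.8 210.3] 0.73 [0.6626 0.0481 0.096 ]
side bench [237.6 243.8] 0.93 [0.6567 0.0418 0.    ]
side bench [350.7 180.5] 0.18 [ 0.4414 -0.3276  0.    ]
side v_near [240.1 246.6] 0.95 [0.6476 0.0501 0.    ]
side v_near [324.3 337.2] 0.2 [0.4148 0.2546 0.    ]
side v_far [237.6 247.1] 0.82 [0.6525 0.0533 0.    ]
```

View pics/lift.png

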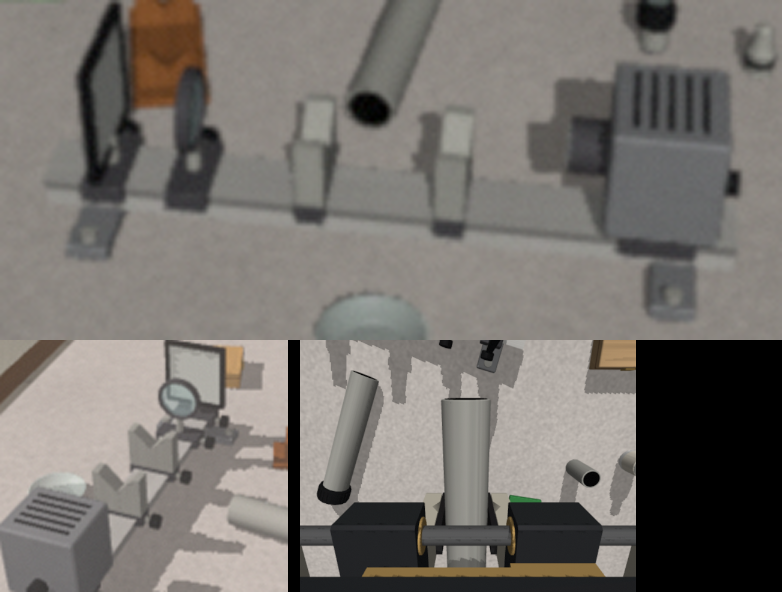

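```bash
python3 - <<'E'
from h import *
np.set_printoptions(precision=4,suppress=True)
a=ctrl.snapshot("scene")
P=atz(a,(190+48/3.4,200+185/3.4),.04);Q=atz(a,(190+733/3.4,200+248/3.4),.04)
print(P,Q,np.linalg.norm(Q-P),(P+Q)/2,np.degrees(np.arctan2(*(Q-P)[1::-1])))
# saddle top +x corners, lamp-side and other, z=.097
for p in [(300,143),(330,147),(442,155),(470,157),(305,97),(335,98),(447,106),(475,108)]: print(p,atz(a,(190+p[0]/3.4,200+p[1]/3.4),.097))
E
```

```text
[ 0.6612 -0.1834  0.04  ] [0.6954 0.2856 0.04  ] 0.4702268698648531 [0.6783 0.0511 0.04  ] 85.830775240766
(300, 143) [ 0.674  -0.0042  0.097 ]
(330, 147) [0.6769 0.0161 0.097 ]
(442, 155) [0.6805 0.0907 0.097 ]
(470, 157) [0.6814 0.1092 0.097 ]
(305, 97) [ 0.6231 -0.0051  0.097 ]
(335, 98) [0.6229 0.0157 0.097 ]
(447, 106) [0.627 0.093 0.097]
(475, 108) [0.628  0.1121 0.097 ]
```

The tube is held. The bench points along yaw ≈ 86°, with the saddles at y ≈ 0.005 and 0.10. I'll turn it about 104° and stop on the robot side of the bench for a wrist look.

Request:
{"fn": "carry_out", "kwargs": {"deltas": [[[0.1,-0.14,0,0.02,-1],[0.2,-0.28,0,0.04,-1],[0.3,-0.42,0,0.06,-1],[0.4,-0.56,0,0.08,-1],[0.5,-0.7,0,0.1,-1]]]}}

```text
clock: 7.4
tool_pos: [0.5248, 0.0196, 0.2167]
orientation: [-180.0, -0.0, -25.6]
force: [0.7, -0.5, -1.8]
opening: 0.0293
gripper_force: 30.0
```

Request:
{"fn": "carry_out", "kwargs": {"deltas": [[[0,0,0,0.02,-1],[0,0,0,0.04,-1],[0,0,0,0.06,-1],[0,0,0,0.08,-1],[0,0,0,0.1,-1]]]}}

```text
clock: 7.9
tool_pos: [0.5243, 0.0183, 0.2165]
orientation: [180.0, -0.0, -61.6]
force: [0.6, 0.4, -2.3]
opening: 0.0292
gripper_force: 30.0
```

Request:
{"fn": "carry_out", "kwargs": {"deltas": [[[0,0,0,0.02,-1],[0,0,0,0.04,-1],[0,0,0,0.06,-1],[0,0,0,0.08,-1],[0,0,0,0.09,-1]]]}}

```text
clock: 8.4
tool_pos: [0.5243, 0.0183, 0.2166]
orientation: [180.0, -0.0, -94.0]
force: [-0.0, -0.2, -1.8]
opening: 0.0291
gripper_force: 30.0
```

```bash
python3 - <<'E'
from h import *
np.set_printoptions(precision=4,suppress=True)
w=ctrl.snapshot("wrist")
o=ctrl.get_obs();print(o["tool_pos"],o["orientation"],o["joint_pos"],o["force"],o["opening"])
cv2.imwrite("pics/w3.png",w["color"][...,::-1])
for n,z in (("v_seat",.096),("bench",0),("v_near",0),("v_far",0),("tube_center",.238),("tube_lens_end",.238)):
    for r in ctrl.spot_point(w,n): print(n,np.round(r["centre"],1),round(r["p"],2),atz(w,r["centre"],z))
E
```

```text
[0.5243 0.0183 0.2165] [179.9925  -0.0032 -94.1361] [ 23.4399   6.7701 -19.009   -0.0007 -64.2291 -27.5757] [-0.9546 -0.2192 -2.2965] 0.029122985930600965
v_seat [124.9 243.3] 0.93 [0.6504 0.0476 0.096 ]
v_seat [160.2 202. ] 0.28 [0.616  0.0147 0.096 ]
bench [160.2 205. ] 0.64 [0.6499 0.0459 0.    ]
bench [279.1 294.4] 0.58 [0.5321 0.1621 0.    ]
v_near [160.5 207.2] 0.66 [0.65   0.0483 0.    ]
v_far [280.2 294.3] 0.46 [0.5308 0.162  0.    ]
tube_center [378.6 202.4] 0.73 [ 0.4825 -0.0204  0.238 ]
tube_center [280.2 291.7] 0.56 [0.5231 0.016  0.238 ]
tube_lens_end [483.2 213.4] 0.75 [ 0.4417 -0.013   0.238 ]
```

View pics/w3.png

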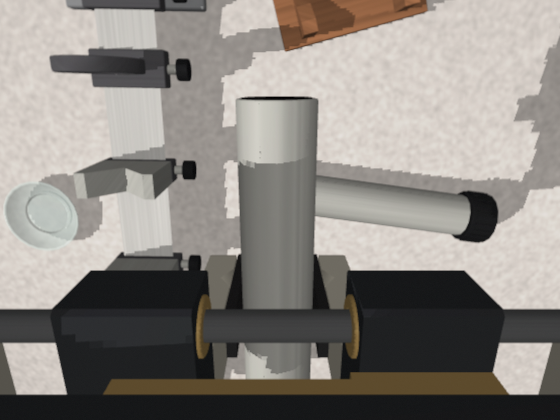

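Request:
{"fn": "carry_out", "kwargs": {"deltas": [[[-0.15,0,0,0,-1],[-0.35,0,0,0,-1],[-0.45,0,0,0,-1],[-0.45,0,0,0,-1]]]}}

```text
clock: 9.15
tool_pos: [0.5305, 0.1103, 0.2165]
orientation: [-180.0, 0.0, -93.6]
force: [0.4, -0.1, -1.4]
opening: 0.0292
gripper_force: 30.0
```

```bash
python3 - <<'E'
from h import *
np.set_printoptions(precision=4,suppress=True)
w=ctrl.snapshot("wrist")
o=ctrl.get_obs();print(o["tool_pos"],o["orientation"],-np.array(w["R"]).T@w["t"])
cv2.imwrite("pics/w4.png",w["color"][...,::-1])
for n,z in (("v_seat",.096),("bench",0),("v_near",0)):
    for r in ctrl.spot_point(w,n): print(n,np.round(r["centre"],1),round(r["p"],2),atz(w,r["centre"],z))
for m in ctrl.silhouettes(w,"tube_center"):
    ys,xs=np.nonzero(m["mask"]);print("tube",m["p"],[(y,xs[ys==y].min(),xs[ys==y].max()) for y in range(ys.min(),ys.max(),20)])
E
```

```text
[0.5302 0.1092 0.2164] [179.985   -0.0104 -93.5961] [0.5255 0.0255 0.3756]
v_seat [103.5 125.4] 0.97 [0.6544 0.0464 0.096 ]
bench [149.6 114.6] 0.85 [0.6515 0.0461 0.    ]
tube 0.75 [(68, np.int64(271), np.int64(278)), (88, np.int64(269), np.int64(418)), (108, np.int64(319), np.int64(518)), (128, np.int64(372), np.int64(514)), (148, np.int64(471), np.int64(499))]Traceback (most recent call last):
  File "<stdin>", line 9, in <module>
    return umr_minimum(a, axis, None, out, keepdims, initial, where)
ValueError: zero-size array to reduction operation minimum which has no identity
```

View pics/w4.png

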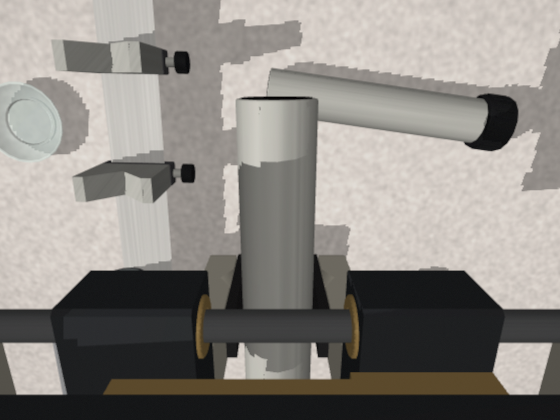

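```bash
cat > fit.py <<'E'
from h import *
np.set_printoptions(precision=4,suppress=True)
w=ctrl.snapshot("wrist");o=ctrl.get_obs();T=o["tool_pos"];yaw=np.radians(o["orientation"][2])
g=cv2.GaussianBlur(cv2.cvtColor(w["color"],cv2.COLOR_RGB2GRAY),(3,3),0).astype(float)
pts=[]
for r in list(range(82,155,3))+list(range(205,262,3)):
    d=np.diff(g[r,145:185]);i=np.argmin(d)
    if d[i]<-12: pts.append(atz(w,(145+i+.5,r),.04)[:2])
pts=np.array(pts);vx,vy,x0,y0=cv2.fitLine(pts.astype(np.float32),cv2.DIST_HUBER,0,.001,.001).ravel()
if vy<0: vx,vy=-vx,-vy
by=np.degrees(np.arctan2(vy,vx));n=np.array([-vy,vx])   # bench +y
res=(pts-[x0,y0])@n;print("edge yaw",by,len(pts),"rms",res.std())
c=np.array([x0,y0])-.024*n;d=np.array([vx,vy]);print("axis x at y=.048:",c[0]+d[0]/d[1]*(.048-c[1]))
for q in [(278,97),(278,100)]: 
    E=atz(w,q,.24)[:2];tx=np.array([np.cos(yaw),np.sin(yaw)]);print("tube end along tool x, lateral",(E-T[:2])@tx,(E-T[:2])@[tx[1],-tx[0]])
im=cv2.resize(w["color"],None,fx=3,fy=3,interpolation=cv2.INTER_CUBIC)
s=np.array([c[0]+d[0]/d[1]*(.048-c[1]),.048])
for sx in (-.048,.048):
  for dx in (-.01,.01):
    L=[(-.03,.04),(-.03,.097),(-.022,.097),(0,.075),(.022,.097),(.03,.097),(.03,.04)]
    P=np.array([proj(w,[*(s+d*(sx+dx)+n*a),z]) for a,z in L]);cv2.polylines(im,[np.int32((P+.5)*3)],False,(255,0,0),1)
cv2.imwrite("pics/w5.png",im[60:660,100:700][...,::-1])
E
python3 fit.py
```

```text
edge yaw 85.24583 44 rms 0.0028143703024999943
axis x at y=.048: 0.65296364
tube end along tool x, lateral 0.08060396946941063 0.00016025044383515246
tube end along tool x, lateral 0.07959637787396108 0.00016095975799626343
```

View pics/w5.png

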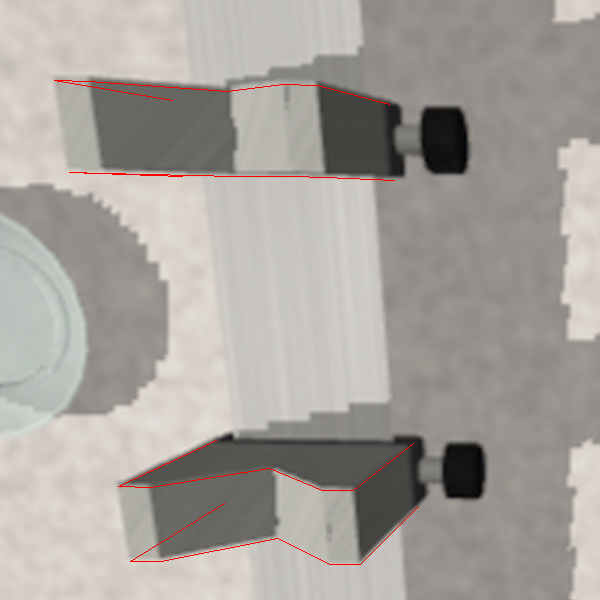

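The overlay of the saddle model at (0.653, 0.048), yaw 85.2°, matches both saddles within about a millimetre: near saddle apex at crop (272,467), far saddle at (240,130). The tube centre sits at the TCP. Moving above the seat.

Request:
{"fn": "carry_out", "kwargs": {"deltas": [[[0.08,-0.19,0,0.003,-1],[0.17,-0.4,0,0.003,-1],[0.25,-0.6,0,0.003,-1],[0.267,-0.632,0.1,0.003,-1],[0.267,-0.632,0.1,0.003,-1]]]}}

```text
clock: 9.95
tool_pos: [0.6522, 0.0444, 0.193]
orientation: [179.7, -0.1, -95.0]
force: [-1.0, -0.1, -3.0]
opening: 0.0293
gripper_force: 30.0
```

```bash
python3 - <<'E'
from h import *
np.set_printoptions(precision=4,suppress=True)
for _ in range(4):
    o=ctrl.get_obs();print(o["tool_pos"],o["orientation"],o["force"]);w=ctrl.snapshot("wrist")
yaw=np.radians(o["orientation"][2]);x=np.array([np.cos(yaw),np.sin(yaw)]);y=np.array([np.sin(yaw),-np.cos(yaw)])
d=np.array([.653,.048])-o["tool_pos"][:2];print(d@x/.2,d@y/.2)
E
```

```text
[0.6522 0.0444 0.193 ] [179.6978  -0.0855 -95.0169] [-0.9855 -0.1319 -2.9934]
[0.652  0.045  0.1946] [179.7797  -0.0811 -94.9544] [ 0.3544 -0.2431 -1.7712]
[0.6523 0.0457 0.1961] [179.9063  -0.0479 -94.8911] [-0.15    0.3084 -0.3791]
[0.6525 0.0462 0.1971] [-179.9976   -0.0134  -94.8432] [-0.999  -0.4534 -0.7043]
-0.00916060936188501 -0.0016500545784118024
```

Request:
{"fn": "carry_out", "kwargs": {"deltas": [[[-0.004,0,0.12,0,-1],[-0.004,0,0.3,0,-1],[-0.004,0,0.45,0,-1],[-0.004,0,0.5,0,-1],[-0.004,0,0.5,0,-1]]]}}

```text
clock: 10.65
tool_pos: [0.6522, 0.0476, 0.0964]
orientation: [179.9, -0.0, -94.8]
force: [0.9, -0.0, -0.9]
opening: 0.0294
gripper_force: 30.0
```

```bash
python3 - <<'E'
from h import *
np.set_printoptions(precision=4,suppress=True)
for c in ["scene","side","wrist"]:
    s=ctrl.snapshot(c);o=ctrl.get_obs();print(o["tool_pos"],o["orientation"],o["force"])
    for n,z in (("tube_center",o["tool_pos"][2]+.0185),("tube_lens_end",o["tool_pos"][2]+.0185)):
        print(c,n,[(round(r["p"],2),atz(s,r["centre"],z)[:2]) for r in ctrl.spot_point(s,n)])
yaw=np.radians(o["orientation"][2]);x=np.array([np.cos(yaw),np.sin(yaw)]);y=np.array([np.sin(yaw),-np.cos(yaw)])
d=np.array([.653,.048])-o["tool_pos"][:2];print(d@x/.2,d@y/.2)
a=ctrl.snapshot("scene");b=ctrl.snapshot("side")
cv2.imwrite("pics/pre.png",np.hstack([cv2.resize(a["color"][195:285,230:400],(600,318),interpolation=2)[:, :400],cv2.resize(b["color"][150:290,160:320],(363,318),interpolation=2)])[...,::-1])
E
```

```text
[0.6533 0.0477 0.0979] [-179.9385   -0.0074  -94.7668] [ 0.1545 -0.1136 -1.5678]
scene tube_center [(0.71, array([ 0.6227, -0.3602]))]
scene tube_lens_end [(0.73, array([0.6519, 0.1296]))]
[0.6542 0.0478 0.0989] [-179.8128    0.0633  -94.7941] [ 0.2896  0.4159 -0.9503]
side tube_center [(0.69, array([0.4208, 0.1687])), (0.66, array([0.6608, 0.0567])), (0.51, array([0.6635, 0.1296]))]
side tube_lens_end [(0.82, array([0.6673, 0.1325])), (0.62, array([0.3289, 0.1977])), (0.5, array([0.4015, 0.3551]))]
[0.6536 0.0475 0.098 ] [-179.8858    0.0467  -94.8221] [-0.1324 -0.4982 -0.828 ]
wrist tube_center [(0.64, array([0.6523, 0.0475]))]
wrist tube_lens_end []
-0.0020748099800461488 0.003036978164012465
```

Request:
{"fn": "carry_out", "kwargs": {"deltas": [[[0,0,0.04,0,-1],[0,0,0.07,0,-1],[0,0,0.085,0,-1],[0,0,0.09,0,-1],[0,0,0.09,0,-1]]]}}

```text
clock: 11.7
tool_pos: [0.6528, 0.0473, 0.0783]
orientation: [180.0, -0.0, -94.8]
force: [-0.4, 0.5, -1.4]
opening: 0.0294
gripper_force: 30.0
```

Request:
{"fn": "carry_out", "kwargs": {"deltas": [[[0,0,0.004,0,-1],[0,0,0.007,0,-1],[0,0,0.01,0,-1],[0,0,0.01,0,-1]]]}}

```text
clock: 12.1
tool_pos: [0.653, 0.0473, 0.078]
orientation: [-179.9, 0.0, -94.8]
force: [-3.8, 0.6, 7.1]
opening: 0.0294
gripper_force: 30.0
```

Request:
{"fn": "carry_out", "kwargs": {"deltas": [[[0,0.002,0.002,0,-1],[0,0.003,0.004,0,-1],[0,0.003,0.004,0,-1],[0,0.003,0.004,0,-1]]]}}

```text
clock: 12.5
tool_pos: [0.653, 0.0474, 0.0779]
orientation: [-179.9, 0.0, -94.8]
force: [-3.7, -1.0, 10.9]
opening: 0.0287
gripper_force: 30.0
```

```bash
cat > f.py <<'E'
from h import *
np.set_printoptions(precision=4,suppress=True)
F=[];M=[]
for _ in range(8):
    ctrl.snapshot("side");o=ctrl.get_obs();F.append(o["force"]);M.append(o["moment"])
print(np.mean(F,0),np.std(F,0),np.mean(M,0),o["tool_pos"],o["orientation"],o["opening"],o["gripper_force"],o["clock"])
E
python3 f.py
```

```text
[-4.5369 -0.6437 10.5292] [0.4927 0.3133 0.3035] [-0.0149  1.3726 -0.0181] [0.653  0.0473 0.078 ] [-179.8715    0.0143  -94.7952] 0.029011561830817777 29.997478723526 12.9
```

Request:
{"fn": "carry_out", "kwargs": {"deltas": [[[0,0.003,0.002,0,-1],[0,0.006,0.004,0,-1],[0,0.006,0.005,0,-1],[0,0.006,0.005,0,-1]]]}}

```text
clock: 13.3
tool_pos: [0.6529, 0.0474, 0.0778]
orientation: [-179.8, 0.0, -94.8]
force: [-3.0, -1.7, 13.4]
opening: 0.0292
gripper_force: 30.0
```

```bash
python3 f.py
```

```text
[-2.7068 -1.5701 12.8005] [0.4175 0.4421 0.322 ] [-0.4013  0.8226 -0.067 ] [0.6528 0.0474 0.0777] [-179.7568    0.0244  -94.7799] 0.029283002771441802 29.998310208320618 13.7
```

Request:
{"fn": "carry_out", "kwargs": {"deltas": [[[0,0.003,0.001,0,-1],[0,0.006,0.003,0,-1],[0,0.006,0.003,0,-1],[0,0.006,0.003,0,-1]]]}}

```text
clock: 14.1
tool_pos: [0.6528, 0.0474, 0.0777]
orientation: [-179.6, 0.0, -94.8]
force: [0.0, -2.3, 13.7]
opening: 0.0294
gripper_force: 30.0
```

```bash
python3 f.py; python3 - <<'E'
from h import *
a=ctrl.snapshot("scene");b=ctrl.snapshot("side")
cv2.imwrite("pics/end.png",np.hstack([cv2.resize(a["color"][195:285,250:350],(440,396),interpolation=2),cv2.resize(b["color"][160:280,180:280],(330,396),interpolation=2)])[...,::-1])
E
```

```text
[ 0.1982 -2.612  13.1056] [0.5553 0.4707 0.6563] [-0.9059 -0.1167 -0.1002] [0.6528 0.0474 0.0777] [-179.633     0.0396  -94.7666] 0.02932479072478417 30.001100599765778 14.5
```

View pics/end.png

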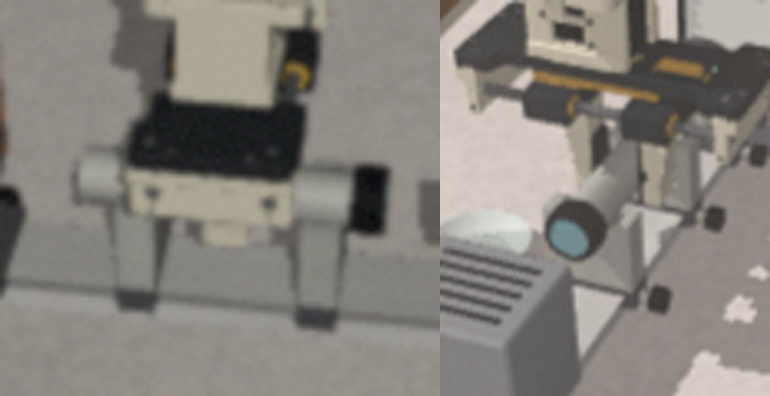

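The pictures show the tube in both saddles, with the lens cell at (370,200) just outside the lamp-side saddle. The press is about 13–14 N and the side force is close to zero. Handing in.

```bash
python3 -c "
from plant import ctrl
print(ctrl.close_job())"
```

```text
the job is handed in; nothing more can be done
None
```

The tube lies in both V-saddles with its lens cell towards the lamp, an estimated 3–4 mm outside the lamp-side saddle. I handed it in at about 14.6 s, still gripped at 30 N and pressed down with about 13 N; no verdict came back.

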